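Seat a polishing drum in the open slots of its bearing stand

ROBOT

A 7-joint arm with a two-finger parallel gripper is mounted at the origin on a cart in front of the work surface, level with it; the furniture and walls round the work are solid. World frame = base frame: x ahead of the robot, y to its left, z up, the work surface at z = 0. Lengths are in m, angles in rad, forces in N, time in s.
With the tool pointing down it reaches from about 0.4 to 0.875 m from the base axis. Payload 19.3 kg.
Tool frame: the origin (TCP) lies between the finger pads; the fingertips stand 17 mm ahead of it and the grasp point (between the pads) lies 2 mm behind it; z points along the fingers, x is the direction in which the jaws open and shut, and the axes are right-handed (so a half turn about z gives the same grasp; the last joint's range is limited). The gripper opens to 85 mm and grips with 20 to 120 N. Pads are 22 mm wide; open, the fingers measure 114 mm over their backs; the gripper's body (76 mm by 85 mm) begins 54 mm behind the grasp point. The pads swing forward as they close: fully open they stand 13 mm farther back than shut.
Start: joints at [-1.358, 0.521, -0.036, 1.599, 0.021, 1.021, -0.113], TCP at [0.174, 0.6, 0.224] pointing down, gripper open.
Joint ranges: [-2.91, 2.91], [-0.3, 2.13], [-1.5, 1.42], [0.17, 2.43], [-1.26, 4.41], [0.16, 1.93], [-2.52, 2.52]. Speed limits (rad/s): [1.89, 1.89, 2.39, 2.39, 3.01, 3.01, 3.01].

INTERFACE

Orientations are given as [roll, pitch, yaw] about the fixed x, y, z axes, in that order (R = Rz(yaw) Ry(pitch) Rx(roll)).
In Python, from workcell import bot gives the robot as it stands. The module is installed in compiled form; this text tells all that it offers.
- The arm moves only by the tool arm_command, never from a script. Its argument "targets" is a list of rows, each a list of 6 numbers: the shift along the tool's x, y, z in mm, then the turn, a rotation vector about the tool's x, y, z in degrees. In form: [[x, y, z, wx, wy, wz], ...]. A call has 1 to 8 rows; each row shifts and turns the pose as measured when the row begins, along the tool's axes as they then stand; what a row does not reach is not made up. A row lasts 1/10 s, in which the tool goes at most 50 mm and 8.59 degrees, less where a joint would pass 70% of its speed; a pose out of reach is approached as far as the arm can. A call is refused whole if a number of a shift passes 50 or a number of a turn 8.59, either way. A call with a gripper value outside its range is refused whole. "grip" is the opening in per cent of the stroke, from 0 (shut) to 100 (fully open), set as the call begins (left out, the last holds). The fingers move at their own pace and stop on an object; "grip_force" is the grip in N (left out, the last holds). Time passes only in rows, so rows that do not move let the fingers close. It gives the time, the measured TCP pose, the force and the opening at its end, in the units of the state.
- bot.observe(): the state, without advancing time (a new reading comes with each control period).
- bot.grab_frame(name): name is "side" or "top"; returns a dict with "color" (400x640x3 uint8, red, green, blue), "depth" (400x640 float32, m along the optical axis (not along the pixel's ray), 0 where there is no reading), "fov_y" (degrees; the focal length in pixels is half the picture's height over the tangent of half this angle, whatever the lens; pixels are square), "cx", "cy" (the principal point, pixels), "D" ([k1, k2, p1, p2, k3] as OpenCV has them; the pictures are not rectified), "R" (3x3) and "t" (3): a world point X has camera coordinates R X + t. Camera axes: x right, y down, z forward; pixel columns grow to the right and rows downward; lengths in m; the calibration is good to about 2 mm. A picture is of the moment at which its call begins.
- bot.job_done(): hands the job in, once; it reports no verdict.
The state is a dict: "clock": time; "qpos": joint angles; "qd": joint speeds; "joint_efforts": joint torques, N m; "position": TCP position; "tool_rot": TCP orientation; "force": force on the tool from outside, world axes, zero at the start; "moment": the same for the moment, N m; "grip_width": finger opening in m.
Only numpy, scipy, OpenCV 4.12 (cv2) and the standard library are available. Lean on these libraries where they do the work, as an engineer would, in place of code of your own. Each camera call takes 0.05 s, during which the arm holds its last target. There are 200 camera calls.

TASK

Lift the polishing drum off its wooden rest and fit its axle into the two open slots of the bearing stand: lower both ends in together and press the axle down between the spring pads until both ends sit fully home on the brass saddles at the bottom, however deep those are set. Feel for the bottom and never press the axle onto the saddles with more than about 25 N, then let go and leave the drum seated, with everything else left where it is.

Things in the scene. Friction and masses are not known exactly. Their poses are not given: they have to be found in the camera images.
- drum: polishing drum, 0.3 kg: grey felt cylinder 44 mm across, 50 mm long, with metal end plates 36 mm across (56 mm over their faces), on a steel axle 10 mm thick and 120 mm long; both ends alike. Origin at its centre; y along the axle. It starts level in the rest's groove, axle 40 mm above the bench. Grasp from above across the felt, jaws closing square to the axle at axle height.
- rest: low wooden rest fixed to the bench, 34 mm wide (x), 60 mm long (y) and 24 mm high, with a shallow V groove along its y axis in which the drum lies. Origin at the centre of its underside.
- stand: bearing stand fixed to the bench: dark base plate 90 x 122 x 10 mm with two upright grey cheeks 12 mm thick at y = +46 and -46 mm (inner faces 80 mm apart), tops 83 mm above the bench. Origin: centre of the underside. The axle must lie along its y axis, drum centre at x = 0, y = 0 (a few mm along y do not matter). Each cheek has an open upright slot at x = 0, see the two slot points.
- slot_left (a point): centre of the mouth of the slot in the +y cheek, 83 mm above the bench. Slot 13 mm wide, flaring above 66 mm to about 26 mm at the top. A brass spring pad with a sloped top in its +x side leaves 8.5 mm for the axle: from an axle height of about 72 mm down it yields to +x and grips the axle with 3 to 6 N, so the drum stays where it is let go and must be pushed down (some 2 to 14 N in all).
- slot_right (a point): centre of the mouth of the slot in the -y cheek, 83 mm above the bench; slot and pad as on the left. At the bottom of both slots lie rigid brass saddles, both equally high, set by a screw by the last user: their flat tops lie anywhere from 40 to 50 mm above the bench (axle centre 45 to 55 mm when home). That height is not measured: it must be felt.
- tin_grey: bystander: round grey tin, 68 mm across, 43 mm high; leave alone. Origin at the centre of its underside.
- matchbox: bystander: matchbox 36 x 52 x 15 mm; leave alone. Origin at the centre of its underside.
- oil_vial: bystander: square glass vial, 30 x 34 x 64 mm; leave alone. Origin at the centre of its underside.
- quartz_rough: bystander: small rough white stone, 18 x 21 x 23 mm; leave alone. Origin at the centre of its underside.

How it is judged:
By the outcome, as a careful person would: the job done as asked, in the order asked, and still so for the second after the job is handed in, with the robot touching nothing.
It also fails if it takes over 54 s, if anything falls off the work surface, if the arm or the gripper's body presses on something with over 40 N, if the wrist force passes 120 N, or if a joint passes its speed limit or range.

## Working session

There is one attempt and no reset: what is moved stays moved. The work goes in short steps, Python scripts to look and compute and a tool call to move; the robot and the scene stay as the last step left them, time stands still between calls to the robot, and variables do not carry over. Pictures are saved under pics/ and viewed, about 8 in all and at most 12, crops included, and the job is handed in when it is done.

Besides the shell and the picture viewer there is one more tool, called after "Request:" in YAML: its name, and indented under it one key for each argument. arm_command: Moves the arm, as the interface text tells. Its arguments: {"type":"object","properties":{"targets":{"type":"array"},"grip":{"type":"number"},"grip_force":{"type":"number"}},"required":["targets"]}

```bash
mkdir -p pics
cat > h.py <<'E'
import numpy as np, cv2
from workcell import bot
def K(f):
    fl=200/np.tan(np.radians(f["fov_y"])/2)
    return np.array([[fl,0,f["cx"]],[0,fl,f["cy"]],[0,0,1.]])
def save(f,name): cv2.imwrite("pics/"+name,f["color"][:,:,::-1])
def cloud(f):
    "world point per pixel from depth (undistorted)"
    v,u=np.mgrid[0:400,0:640].astype(np.float32)
    n=cv2.undistortPoints(np.stack([u.ravel(),v.ravel()],1)[:,None],K(f),np.array(f["D"],float))[:,0]
    d=f["depth"].ravel()[:,None]
    P=(np.c_[n,np.ones(len(n))]*d-f["t"])@np.array(f["R"])
    P[d[:,0]==0]=np.nan
    return P.reshape(400,640,3)
def ray(f,u,v,z):
    n=cv2.undistortPoints(np.array([[[u,v]]],np.float64),K(f),np.array(f["D"],float))[0,0]
    R=np.array(f["R"]);c=-R.T@f["t"];d=R.T@np.r_[n,1]
    return c+d*(z-c[2])/d[2]
E
python3 - <<'E'
from h import *
s=bot.observe()
print({k:np.round(v,3).tolist() for k,v in s.items()})
for n in("top","side"):
    f=bot.grab_frame(n);save(f,n+"0.png");np.savez(n+"0.npz",**f)
    print(n,f["fov_y"],f["D"],(-np.array(f["R"]).T@f["t"]).round(3),(f["depth"]>0).mean())
    P=cloud(f);print(P[::50,::80].round(3).tolist() if 0 else "")
E
```

```text
{'clock': 0.0, 'qpos': [-1.358, 0.522, -0.036, 1.6, 0.021, 1.021, -0.113], 'qd': [-0.0, 0.002, -0.001, 0.0, -0.001, -0.0, -0.0], 'joint_efforts': [0.001, -92.711, 1.98, -36.993, 0.018, 0.008, 0.0], 'position': [0.174, 0.6, 0.224], 'tool_rot': [3.141, 0.001, 1.288], 'force': [0.161, -0.659, -0.271], 'moment': [0.032, -0.026, -0.009], 'grip_width': 0.086}
top 45.06608709121501 [-0.01595866  0.          0.          0.          0.        ] [0.416 0.356 1.073] 0.9960625

side 48.920745431523244 [-0.03758086  0.          0.          0.          0.        ] [0.347 1.1   0.423] 0.9959140625
```

View pics/top0.png

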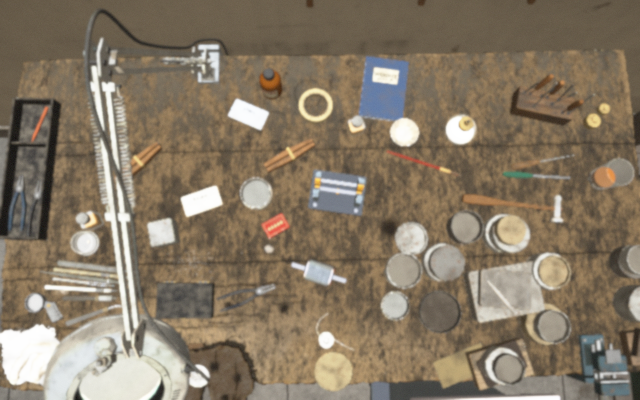

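View pics/side0.png

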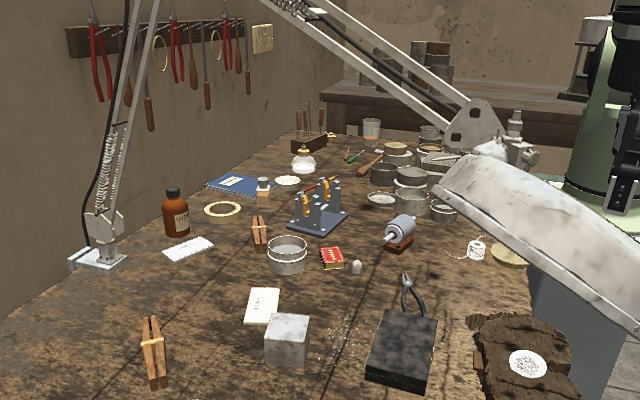

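The top view shows the drum on its rest at about (319,273) and the stand at (338,193), with the tin at (256,193), the matchbox at (275,226) and the stone at (269,249). The side view shows the drum at (400,232) and the stand at (318,208).

Run:
```python
from h import *
f=dict(np.load("top0.npz"));P=cloud(f);g=dict(np.load("side0.npz"));Q=cloud(g)
print("R",f["R"].round(2).tolist())
for u,v in[(319,273),(297,266),(341,281),(338,193),(318,180),(361,205),(256,193),(275,226),(269,249),(120,200),(60,100),(355,124)]:
    print(u,v,P[v,u].round(3))
def pick(P,lo,hi,c,r):
    m=(np.abs(P[...,:2]-c)<r).all(-1)&(P[...,2]>lo)&(P[...,2]<hi); return m
for nm,PP in(("top",P),("side",Q)):
    c=P[273,319,:2]
    m=pick(PP,.028,.075,c,.07); X=PP[m]; 
    r=cv2.minAreaRect((X[:,:2]*1000).astype(np.float32)); print(nm,"drum",len(X),r,X[:,2].max())
    c=P[193,338,:2]
    m=pick(PP,.07,.095,c,.08); X=PP[m]; r=cv2.minAreaRect((X[:,:2]*1000).astype(np.float32)); print(nm,"cheeks",len(X),r)
    m=pick(PP,.006,.014,c,.09); X=PP[m]; r=cv2.minAreaRect((X[:,:2]*1000).astype(np.float32)); print(nm,"base",len(X),r)
big=np.hstack([cv2.resize(f["color"][165:300,270:380],None,fx=4,fy=4,interpolation=2),cv2.resize(g["color"][170:270,280:420][:, :],None,fx=2.5,fy=2.5)[:540] if 0 else np.zeros((540,1,3),np.uint8)])
cv2.imwrite("pics/crop1.png",big[:,:,::-1])
cv2.imwrite("pics/crop2.png",cv2.resize(g["color"][165:265,275:425],None,fx=5,fy=5,interpolation=2)[:,:,::-1])
```

```text
R [[-0.03, -1.0, 0.01], [-0.99, 0.02, -0.16], [0.15, -0.02, -0.99]]
319 273 [0.424 0.349 0.063]
297 266 [0.44  0.395 0.044]
341 281 [0.406 0.303 0.045]
338 193 [0.598 0.302 0.021]
318 180 [0.618 0.347 0.076]
361 205 [0.572 0.251 0.009]
256 193 [0.602 0.483 0.028]
275 226 [0.529 0.443 0.018]
269 249 [0.478 0.456 0.022]
120 200 [0.528 0.625 0.412]
60 100 [ 0.838  0.943 -0.003]
355 124 [0.743 0.263 0.063]
top drum 696 ((424.5367736816406, 350.72857666015625), (119.59405517578125, 43.79988098144531), 70.93358612060547) 0.06670439967474565
top cheeks 187 ((601.8485107421875, 304.4128112792969), (103.7962875366211, 46.493770599365234), 80.4288101196289)
top base 1401 ((611.5317993164062, 313.7393798828125), (172.15028381347656, 174.41183471679688), 8.926835060119629)
side drum 685 ((421.9226379394531, 355.33148193359375), (120.10003662109375, 44.606746673583984), 61.83401870727539) 0.06255671570344264
side cheeks 218 ((601.55859375, 305.9224853515625), (109.45417022705078, 46.325836181640625), 79.67583465576172)
side base 654 ((602.4175415039062, 307.2296142578125), (125.0392074584961, 89.79247283935547), 80.31922149658203)
```

View pics/crop1.png

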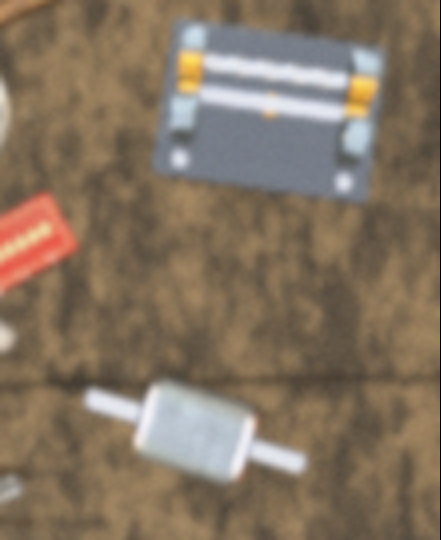

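View pics/crop2.png

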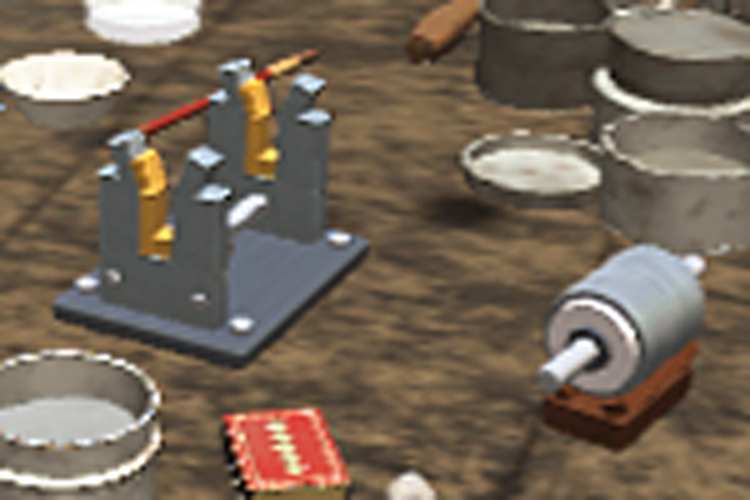

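Crop 1 shows the axle running from (95,400) to (300,462) in crop pixels and the yellow pads on the far (+x) side of the slots. Crop 2 shows both slots open with nothing in them. The tall lamp-like object near the tool still has to be placed.

Run:
```python
from h import *
f=dict(np.load("top0.npz"));P=cloud(f);g=dict(np.load("side0.npz"));Q=cloud(g)
for u,v in[(130,380),(80,350),(180,350),(200,375),(130,320),(120,200),(110,120),(140,60),(210,60),(225,370)]: print("top",u,v,P[v,u].round(3))
for u,v in[(560,250),(460,180),(620,290),(480,130),(525,150),(400,90),(330,40),(150,100),(600,130),(630,180),(610,20)]: print("side",u,v,Q[v,u].round(3))
def proj(f,X):
    return cv2.projectPoints(np.array([X],float),cv2.Rodrigues(f["R"])[0],f["t"],K(f),f["D"])[0].ravel().round(0)
print(proj(f,[.174,.6,.224]),proj(g,[.174,.6,.224]))
# heights histogram in corridor
for nm,PP in(("top",P),("side",Q)):
    m=(PP[...,2]>.12)&(PP[...,0]>-.1)&(PP[...,0]<.8)&(PP[...,1]>0)&(PP[...,1]<.8)
    X=PP[m]; 
    for x in np.arange(-.1,.8,.1):
        print(nm,round(x,1),[ (lambda Y:(round(float(Y[:,2].min()),2),round(float(Y[:,2].max()),2),len(Y)) if len(Y) else "-")(X[(X[:,0]>=x)&(X[:,0]<x+.1)&(X[:,1]>=y)&(X[:,1]<y+.1)]) for y in np.arange(0,.8,.1)])
# axle
for nm,PP in(("top",P),("side",Q)):
    C=np.array([.423,.3495]);d=np.array([.35,.937]);n=np.array([-d[1],d[0]])
    for it in range(3):
        X=PP.reshape(-1,3);X=X[np.isfinite(X[:,0])];s=(X[:,:2]-C)@d;t=(X[:,:2]-C)@n
        m=(abs(t)<.012)&(abs(s)>.031)&(abs(s)<.062)&(X[:,2]>.034)&(X[:,2]<.052);Y=X[m]
        l,r=Y[s[m]>0].mean(0),Y[s[m]<0].mean(0);d=(l-r)[:2];d/=np.linalg.norm(d);n=np.array([-d[1],d[0]]);C=C+n*((l+r)[:2]/2-C)@n if 0 else C+n*(((l+r)[:2]/2-C)@n)
    print(nm,"axle",m.sum(),l.round(4),r.round(4),np.degrees(np.arctan2(d[1],d[0])).round(1),"ends",s[m].min(),s[m].max(),C+d*(s[m].min()+s[m].max())/2)
```

```text
top 130 380 [0.251 0.674 0.221]
top 80 350 [0.314 0.721 0.307]
top 180 350 [0.3   0.587 0.235]
top 200 375 [0.217 0.606 0.008]
top 130 320 [0.36  0.631 0.345]
top 120 200 [0.528 0.625 0.412]
top 110 120 [0.625 0.62  0.466]
top 140 60 [0.931 0.758 0.001]
top 210 60 [0.886 0.574 0.088]
top 225 370 [0.226 0.553 0.008]
side 560 250 [0.265 0.793 0.269]
side 460 180 [0.339 0.727 0.288]
side 620 290 [0.222 0.798 0.248]
side 480 130 [0.326 0.647 0.313]
side 525 150 [0.288 0.692 0.311]
side 400 90 [0.41  0.635 0.344]
side 330 40 [0.489 0.63  0.389]
side 150 100 [0.951 0.355 0.24 ]
side 600 130 [0.059 0.061 0.198]
side 630 180 [0.187 0.656 0.283]
side 610 20 [-0.12  -0.814  0.406]
[173. 428.] [611. 215.]
top -0.1 ['-', '-', '-', '-', '-', '-', '-', '-']
top 0.0 ['-', '-', '-', '-', '-', '-', '-', '-']
top 0.1 ['-', '-', '-', '-', '-', '-', '-', '-']
top 0.2 ['-', '-', '-', '-', '-', (0.18, 0.3, 938), (0.18, 0.34, 2858), (0.21, 0.31, 2526)]
top 0.3 ['-', '-', '-', '-', '-', (0.18, 0.32, 346), (0.21, 0.38, 3313), (0.26, 0.31, 1269)]
top 0.4 ['-', '-', '-', '-', '-', '-', (0.33, 0.43, 1397), '-']
[... 454 characters left out ...]
side 0.2 ['-', '-', '-', '-', '-', (0.25, 0.44, 198), (0.28, 0.44, 3302), (0.21, 0.31, 10032)]
side 0.3 ['-', '-', '-', '-', '-', '-', (0.25, 0.37, 4507), (0.26, 0.31, 4633)]
side 0.4 ['-', '-', '-', '-', '-', '-', (0.33, 0.43, 2917), '-']
side 0.5 ['-', '-', '-', '-', '-', '-', (0.39, 0.43, 1245), '-']
side 0.6 ['-', '-', '-', '-', '-', '-', '-', '-']
side 0.7 ['-', '-', '-', '-', '-', (0.27, 0.27, 2), (0.23, 0.43, 2487), '-']
top axle 132 [0.4386 0.3926 0.0442] [0.41   0.3068 0.0439] 71.5 ends -0.05812749383454969 0.061466619760871755 [0.42463875 0.3507132 ]
side axle 120 [0.4348 0.3881 0.0435] [0.4054 0.301  0.0425] 71.4 ends -0.05596543904991864 0.0617317242120716 [0.42284048 0.35260448]
```

Lamp head: x 0.2–0.4, y ≥ 0.5, z ≥ 0.18. I'll draw the tool in towards the base first and then swing round, so it stays clear of the lamp. Drum axle: centre (0.4245, 0.351), axis at 71.5°, 44 mm seen at its top (expected 45). Stand: about (0.602, 0.306), axis at 80.2°.

Request:
arm_command:
  targets:
    - [-40,0,0,0,0,0]
    - [-40,0,0,0,0,0]
    - [-40,0,0,0,0,0]
    - [-30,0,0,0,0,8]
    - [0,0,0,0,0,8]
    - [0,0,0,0,0,8]
    - [0,0,0,0,0,8]
    - [0,0,0,0,0,8]
  grip: 100

```text
clock: 0.9
position: [0.1306, 0.4477, 0.2216]
tool_rot: [3.138, 0.004, 0.566]
force: [-0.6, 0.5, -0.1]
grip_width: 0.0854
```

Request:
arm_command:
  targets:
    - [24.5,30,0,0,0,0]
    - [24.5,30,0,0,0,0]
    - [24.5,30,0,0,0,0]
    - [24.5,30,0,0,0,0]
    - [24.5,30,0,0,0,0]
    - [24.5,30,0,0,0,0]
    - [24.5,30,0,0,0,0]
    - [24.5,30,0,0,0,0]

```text
clock: 1.7
position: [0.4291, 0.3471, 0.2204]
tool_rot: [3.139, 0.006, 0.568]
force: [-1.3, 0.6, 0.5]
grip_width: 0.0853
```

Request:
arm_command:
  targets:
    - [0,0,0,0,0,8.5]
    - [0,0,0,0,0,8.5]
    - [0,0,0,0,0,8.5]
    - [0,0,0,0,0,8.5]
    - [0,0,0,0,0,8.5]
    - [0,0,0,0,0,8.4]
    - [0,0,0,0,0,0]

```text
clock: 2.4
position: [0.4347, 0.3416, 0.2184]
tool_rot: [3.131, 0.001, -0.339]
force: [0.7, 0.7, -1.0]
grip_width: 0.0855
```

```bash
cat >> h.py <<'E'
from scipy.spatial.transform import Rotation as Ro
def togo(p,yaw_deg):
    s=bot.observe();R=Ro.from_euler("xyz",s["tool_rot"]);T=Ro.from_euler("xyz",[np.pi,0,np.radians(yaw_deg)])
    print("pos",np.round(s["position"],4),"rpy",np.degrees(s["tool_rot"]).round(2),"F",np.round(s["force"],1),"w",round(float(s["grip_width"]),4))
    print("shift mm",(R.inv().apply(np.array(p)-s["position"])*1000).round(1),"turn deg",np.degrees((R.inv()*T).as_rotvec()).round(2))
E
python3 -c "
from h import *
togo([.4238,.3515,.2],-18.5)"
```

```text
pos [0.4347 0.3416 0.2184] rpy [ 1.7938e+02  5.0000e-02 -1.9440e+01] F [ 0.7  0.7 -1. ] w 0.0855
shift mm [-13.6  -5.9  18.3] turn deg [ 0.62  0.05 -0.94]
```

Request:
arm_command:
  targets:
    - [-7,-3,30,0.6,0,-0.9]
    - [-6,-3,30,0,0,0]
    - [0,0,30,0,0,0]
    - [0,0,0,0,0,0]

```text
clock: 2.8
position: [0.4238, 0.3523, 0.1261]
tool_rot: [-3.14, 0.001, -0.304]
force: [-0.0, -0.3, 0.3]
grip_width: 0.0854
```

```bash
python3 -c "
from h import *
togo([.4238,.3515,.038],-18.5)
f=bot.grab_frame('side');cv2.imwrite('pics/s2.png',cv2.resize(f['color'][130:290,300:500],None,fx=4,fy=3.7,interpolation=2)[:,:,::-1])"
```

```text
pos [0.4238 0.3523 0.1261] rpy [-1.799e+02  3.000e-02 -1.740e+01] F [-0.  -0.3  0.3] w 0.0854
shift mm [ 0.3  0.9 88.1] turn deg [-0.1   0.04  1.1 ]
```

View pics/s2.png

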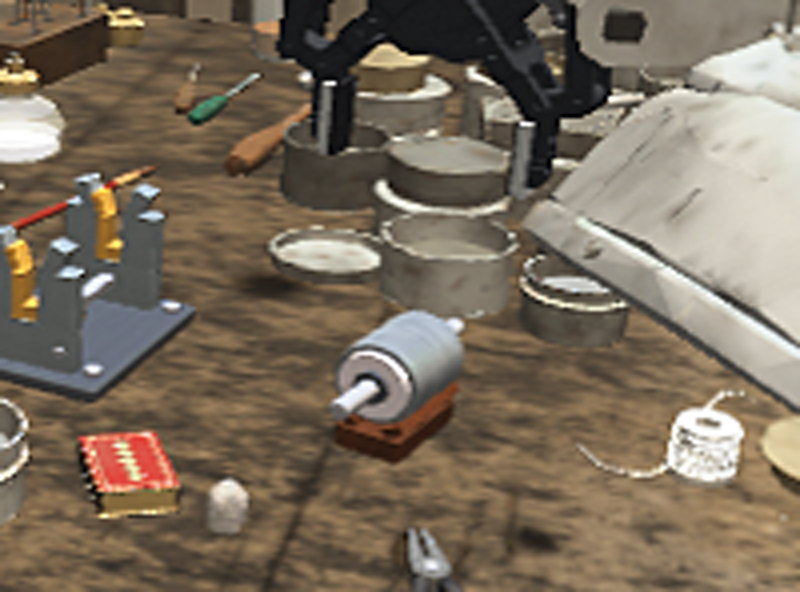

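The open jaws, at (330,115) and (525,155) in crop pixels, straddle the drum at (400,365). I'll go down.

Request:
arm_command:
  targets:
    - [0,0.5,25,0,0,1]
    - [0,0,25,0,0,0]
    - [0,0,20,0,0,0]
    - [0,0,12,0,0,0]
    - [0,0,4,0,0,0]
    - [0,0,0,0,0,0]

```text
clock: 3.45
position: [0.4293, 0.3562, 0.0482]
tool_rot: [-3.128, -0.004, -0.312]
force: [0.1, 0.4, 0.3]
grip_width: 0.0856
```

```bash
python3 -c "
from h import *
togo([.4238,.3515,.038],-18.5)"
```

```text
pos [0.4293 0.3562 0.0482] rpy [-179.2    -0.24  -17.87] F [0.1 0.4 0.3] w 0.0856
shift mm [-3.9  6.4 10.1] turn deg [-0.8  -0.24  0.63]
```

Request:
arm_command:
  targets:
    - [-2,3,5,-0.8,-0.2,0.6]
    - [-2,3,5,0,0,0]
    - [0,0,0,0,0,0]

```text
clock: 3.75
position: [0.4241, 0.3524, 0.0398]
tool_rot: [-3.14, -0.002, -0.322]
force: [0.3, 0.6, -0.9]
grip_width: 0.0853
```

```bash
python3 -c "
from h import *
togo([.4238,.3515,.038],-18.5)"
```

```text
pos [0.4241 0.3524 0.0398] rpy [-1.7992e+02 -9.0000e-02 -1.8480e+01] F [ 0.3  0.6 -0.9] w 0.0853
shift mm [-0.1  0.9  1.8] turn deg [-0.08 -0.09  0.02]
```

Request:
arm_command:
  targets:
    - [0,0.9,1.8,0,0,0]
    - [0,0,0,0,0,0]
    - [0,0,0,0,0,0]
    - [0,0,0,0,0,0]
    - [0,0,0,0,0,0]
    - [0,0,0,0,0,0]
  grip: 0
  grip_force: 80

```text
clock: 4.35
position: [0.4247, 0.3514, 0.0394]
tool_rot: [-3.139, -0.002, -0.323]
force: [-1.0, 0.6, -3.0]
grip_width: 0.0364
```

```bash
python3 -c "
from h import *
togo([.4238,.3515,.038],-18.5)"
```

```text
pos [0.4247 0.3514 0.0394] rpy [-1.7983e+02 -1.4000e-01 -1.8500e+01] F [-1.   0.6 -3. ] w 0.0364
shift mm [-0.8  0.2  1.4] turn deg [-0.17 -0.14  0.  ]
```

Request:
arm_command:
  targets:
    - [0,0,0,0,0,0]
    - [0,0,0,0,0,0]

```text
clock: 4.55
position: [0.4246, 0.3515, 0.0393]
tool_rot: [-3.139, -0.002, -0.323]
force: [0.1, -0.5, 0.8]
grip_width: 0.0361
```

```bash
python3 -c "
from h import *
togo([.4238,.3515,.038],-18.5)
f=bot.grab_frame('side');cv2.imwrite('pics/s3.png',cv2.resize(f['color'][190:265,350:450],None,fx=7,fy=7,interpolation=2)[:,:,::-1])"
```

```text
pos [0.4246 0.3515 0.0393] rpy [-1.7984e+02 -1.4000e-01 -1.8490e+01] F [ 0.1 -0.5  0.8] w 0.0361
shift mm [-0.8  0.2  1.3] turn deg [-0.16 -0.14  0.01]
```

View pics/s3.png

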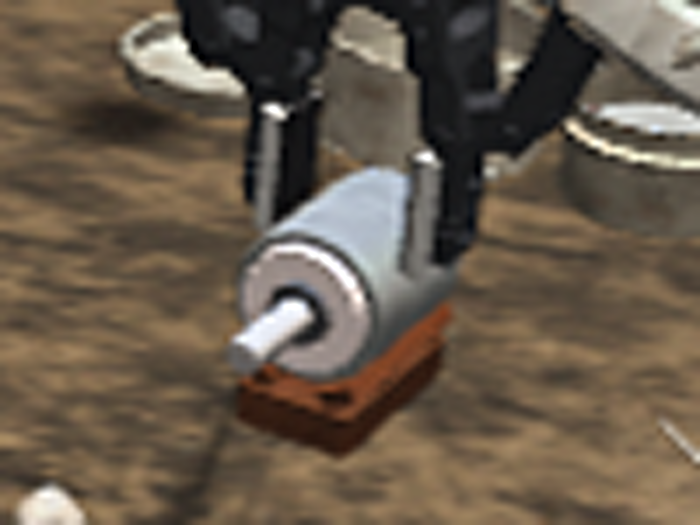

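The pads hold the felt squarely near mid-length at about axle height. The 36 mm opening means the felt is compressed. Now I'll lift.

Request:
arm_command:
  targets:
    - [0,0,-10,0,0,0]
    - [0,0,-15,0,0,0]
    - [0,0,-20,0,0,0]
    - [0,0,-20,0,0,0]
    - [0,0,-15,0,0,0]
    - [0,0,0,0,0,0]

```text
clock: 5.2
position: [0.424, 0.3507, 0.1243]
tool_rot: [-3.14, -0.002, -0.323]
force: [-0.6, 0.5, -3.0]
grip_width: 0.0365
```

```bash
python3 -c "
from h import *
togo([.602,.306,.125],-9.8)"
```

```text
pos [0.424  0.3507 0.1243] rpy [-1.7991e+02 -1.1000e-01 -1.8520e+01] F [-0.6  0.5 -3. ] w 0.0365
shift mm [183.  -14.2  -0.3] turn deg [-0.08 -0.11 -8.72]
```

Request:
arm_command:
  targets:
    - [23,-2,0,0,0,0]
    - [23,-2,0,0,0,0]
    - [23,-2,0,0,0,0]
    - [23,-2,0,0,0,0]
    - [23,-2,0,0,0,0]
    - [23,-2,0,0,0,0]
    - [23,-2,0,0,0,-4]
    - [18,0,0,0,0,-4.5]

```text
clock: 6.0
position: [0.6001, 0.3082, 0.1202]
tool_rot: [3.14, 0.004, -0.167]
force: [-0.5, 0.2, -2.6]
grip_width: 0.0367
```

Request:
arm_command:
  targets:
    - [0,0,0,0,0,0]
    - [0,0,0,0,0,0]

```text
clock: 6.2
position: [0.6014, 0.3062, 0.1183]
tool_rot: [3.139, 0.005, -0.168]
force: [-0.5, -0.4, -2.8]
grip_width: 0.0362
```

```bash
python3 -c "
from h import *
togo([.602,.306,.100],-9.8)"
```

```text
pos [0.6014 0.3062 0.1183] rpy [179.84   0.26  -9.61] F [-0.5 -0.4 -2.8] w 0.0362
shift mm [ 0.8  0.  18.3] turn deg [0.16 0.26 0.2 ]
```

Request:
arm_command:
  targets:
    - [0.4,0,10,0.2,0.3,0.2]
    - [0.4,0,9,0,0,0]
    - [0,0,4,0,0,0]
    - [0,0,0,0,0,0]

```text
clock: 6.6
position: [0.5994, 0.3071, 0.092]
tool_rot: [-3.142, 0.001, -0.172]
force: [-0.2, -1.2, -2.5]
grip_width: 0.0366
```

```bash
python3 -c "
from h import *
togo([.602,.306,.095],-9.8)
f=bot.grab_frame('top');g=bot.grab_frame('side');np.savez('t4.npz',**f);np.savez('s4.npz',**g)
a=cv2.resize(f['color'][155:235,290:390],(500,400),interpolation=2);b=cv2.resize(g['color'][165:245,270:360],(450,400),interpolation=2)
cv2.imwrite('pics/m4.png',np.vstack([cv2.resize(a,(375,300)),cv2.resize(b,(375,300))])[:,:,::-1] if 0 else cv2.resize(np.hstack([a,b]),(800,337))[:,:,::-1])"
```

```text
pos [0.5994 0.3071 0.092 ] rpy [-1.80e+02  7.00e-02 -9.85e+00] F [-0.2 -1.2 -2.5] w 0.0366
shift mm [ 2.8  0.6 -3. ] turn deg [-0.    0.07 -0.05]
```

View pics/m4.png

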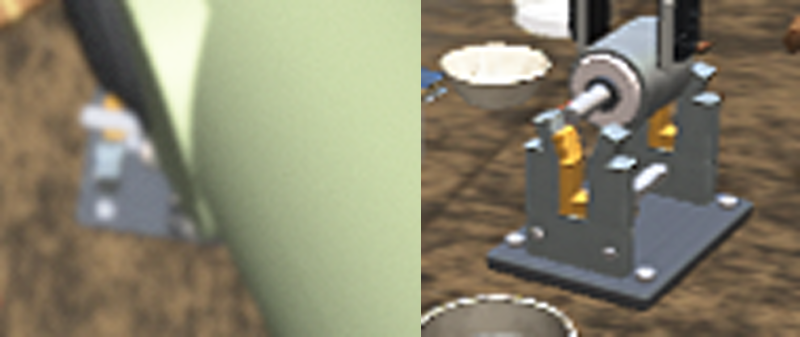

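The axle end at crop (572,105) sits near the pad-side cheek tip at (550,118), while the mouth runs from there to (613,132). I need to measure the offset numerically.

Run:
```python
from h import *
a=np.radians(80.2);C=np.array([.602,.3065,0]);ys=np.array([np.cos(a),np.sin(a),0]);xs=np.array([np.sin(a),-np.cos(a),0])
def onplane(f,u,v,y):
    n=cv2.undistortPoints(np.stack([u,v],-1).reshape(-1,1,2).astype(float),K(f),np.array(f["D"],float))[:,0]
    R=f["R"];c=-R.T@f["t"]-C;d=np.c_[n,np.ones(len(n))]@R
    X=c+d*((y-c@ys)/(d@ys))[:,None];return np.c_[X@xs,X[:,2]]*1000
g0=dict(np.load("side0.npz"));g4=dict(np.load("s4.npz"));
for nm,g in(("0",g0),("4",g4)):
    P=cloud(g)-C;X=np.stack([P@xs,P@ys,P[...,2]],-1)*1000
    hsv=cv2.cvtColor(g["color"],cv2.COLOR_RGB2HSV)
    print(nm)
    for v in range(182,218,2):
        u=np.arange(288,336);m=onplane(g,u,np.full(48,v),.052)
        row=[]
        for i,k in enumerate(u):
            y=X[v,k,1];h,s,_=hsv[v,k];row.append("P" if 15<h<30 and s>150 else "#" if 40<y<58 else "A" if 58<=y<72 else "." )
        print(v,"z%.0f"%m[24,1],"".join(row),"x@ends",m[0,0].round(0),m[-1,0].round(0))
    for lo,hi,z0,z1 in[(46,58,70,86),(57,75,80,105),(-58,-40,70,86),(26,31,70,120)]:
        m=(X[...,1]>lo)&(X[...,1]<hi)&(X[...,2]>z0)&(X[...,2]<z1)&(abs(X[...,0])<32);Y=X[m]
        if len(Y): print((lo,hi),len(Y),Y.mean(0).round(1),Y.min(0).round(1),Y.max(0).round(1))
```

```text
0
182 z112 ...................................PPPPP........ x@ends 42.0 -61.0
184 z108 ....................................PPPPP....... x@ends 42.0 -61.0
186 z104 ....................................PPPPP....... x@ends 42.0 -61.0
188 z100 .....................................PPPP....... x@ends 42.0 -61.0
190 z96 .....................................PPPP....... x@ends 42.0 -61.0
192 z92 ...........#####.....................PPPP....... x@ends 42.0 -61.0
194 z87 .........#######.....................PPPP....... x@ends 42.0 -62.0
196 z83 ..........######PPP......######.....PPPPP....... x@ends 42.0 -62.0
198 z79 ........######PPPPP#....#######.....PPPPPP...... x@ends 42.0 -62.0
200 z75 .......#######PPPPPP...#######.................. x@ends 42.0 -62.0
202 z70 .......########PPPPP#.########.................. x@ends 42.0 -62.0
204 z66 .......########PPPPP#.###########............... x@ends 42.0 -62.0
206 z62 .......########PPPPP..###########............... x@ends 43.0 -62.0
208 z58 .......########PPPPP..###########............... x@ends 43.0 -63.0
210 z53 .......########PPPPP..###########...
[... 1324 characters left out ...]
#PPPPP..######.##.#............... x@ends 43.0 -62.0
208 z58 .......########PPPPP#.###########............... x@ends 43.0 -63.0
210 z53 .......########PPPPP#.###########............... x@ends 43.0 -63.0
212 z49 .......########PPPPP#############............... x@ends 43.0 -63.0
214 z45 .......########PPPPPP############............... x@ends 43.0 -63.0
216 z40 .......##########################............... x@ends 43.0 -63.0
(46, 58) 78 [ 0.9 50.2 77. ] [-21.7  46.4  70. ] [22.4 53.6 84.2]
(57, 75) 20 [-3.2 60.4 93. ] [-6.8 57.3 88.4] [ 0.8 62.3 96.9]
(-58, -40) 29 [-17.5 -44.8  77.9] [-21.6 -53.5  70.5] [-12.4 -40.4  84.2]
(26, 31) 180 [-5.3 28.2 95.6] [-23.9  26.   72.6] [ 17.9  31.  112.9]
```

The axle centre lies at stand x ≈ −3 mm and the slot centre at ≈ +0.8. The axle is level (92.8 mm against 92.7 expected) and within 1 mm along y. I'll shift +3.6 mm, then lower to just above the pads.

Request:
arm_command:
  targets:
    - [1.8,0.3,0,0,0,0]
    - [1.8,0.3,0,0,0,0]
    - [0,0,0,0,0,0]

```text
clock: 7.0
position: [0.604, 0.3062, 0.0937]
tool_rot: [-3.14, -0.001, -0.172]
force: [-0.4, 0.5, -2.4]
grip_width: 0.0362
```

```bash
python3 -c "
from h import *
togo([.6028,.3064,.075],-9.8)"
```

```text
pos [0.604  0.3062 0.0937] rpy [-1.7991e+02 -3.0000e-02 -9.8400e+00] F [-0.4  0.5 -2.4] w 0.0362
shift mm [-1.2  0.1 18.7] turn deg [-0.09 -0.03 -0.04]
```

Request:
arm_command:
  targets:
    - [-1,0,5,0,0,0]
    - [0,0,5,0,0,0]
    - [0,0,4,0,0,0]
    - [0,0,3,0,0,0]
    - [0,0,0,0,0,0]

```text
clock: 7.5
position: [0.6029, 0.3063, 0.075]
tool_rot: [-3.14, -0.0, -0.172]
force: [-0.8, -0.1, -2.5]
grip_width: 0.0363
```

```bash
python3 -c "
from h import *
togo([.6028,.3064,.072],-9.8)"
```

```text
pos [0.6029 0.3063 0.075 ] rpy [-1.7991e+02 -2.0000e-02 -9.8600e+00] F [-0.8 -0.1 -2.5] w 0.0363
shift mm [-0.1 -0.   3. ] turn deg [-0.09 -0.02 -0.06]
```

No contact yet (wrist at the drum's weight). Now I'll press in small steps and watch the force.

Request:
arm_command:
  targets:
    - [0,0,2,0,0,0]
    - [0,0,2,0,0,0]
    - [0,0,2,0,0,0]

```text
clock: 7.8
position: [0.6021, 0.307, 0.0692]
tool_rot: [-3.14, 0.001, -0.172]
force: [-5.4, 0.0, 4.1]
grip_width: 0.0368
```

Request:
arm_command:
  targets:
    - [0,0,2,0,0,0]
    - [0,0,2,0,0,0]

```text
clock: 8.0
position: [0.6014, 0.3076, 0.0654]
tool_rot: [-3.139, 0.002, -0.171]
force: [-3.3, 0.6, 4.8]
grip_width: 0.0363
```

```bash
python3 -c "
from h import *
togo([.6028,.3064,.060],-9.8);print(np.round(bot.observe()['moment'],2))"
```

```text
pos [0.6014 0.3076 0.0654] rpy [-1.7986e+02  1.3000e-01 -9.8100e+00] F [-3.3  0.6  4.8] w 0.0363
shift mm [1.6 1.  5.4] turn deg [-0.14  0.13 -0.01]
[-0.03  0.8  -0.  ]
```

Request:
arm_command:
  targets:
    - [0.4,0.2,2,0,0,0]
    - [0.4,0.2,2,0,0,0]
    - [0.3,0,1.5,0,0,0]

```text
clock: 8.3
position: [0.6014, 0.3079, 0.06]
tool_rot: [-3.138, 0.004, -0.17]
force: [-3.4, 0.4, 1.8]
grip_width: 0.0368
```

Request:
arm_command:
  targets:
    - [0.2,0,1.5,0,0,0]
    - [0.2,0,1,0,0,0]

```text
clock: 8.5
position: [0.6015, 0.3081, 0.0572]
tool_rot: [-3.138, 0.005, -0.17]
force: [-5.2, 1.3, 2.6]
grip_width: 0.0364
```

```bash
python3 -c "
from h import *
togo([.6025,.3066,.055],-9.8);print(np.round(bot.observe()['moment'],2))"
```

```text
pos [0.6015 0.3081 0.0572] rpy [-179.81    0.26   -9.76] F [-5.2  1.3  2.6] w 0.0364
shift mm [1.3 1.3 2.2] turn deg [-0.19  0.26  0.04]
[ 0.16  1.18 -0.09]
```

Request:
arm_command:
  targets:
    - [0.3,0.4,1,-0.2,0.2,0]
    - [0.2,0.3,1,0,0,0]

```text
clock: 8.7
position: [0.6014, 0.3078, 0.055]
tool_rot: [-3.142, 0.002, -0.17]
force: [-5.6, 1.1, 2.9]
grip_width: 0.0368
```

Request:
arm_command:
  targets:
    - [0.1,0.1,1,0,0,0]
    - [0.1,0.1,0.8,0,0,0]

```text
clock: 8.9
position: [0.6014, 0.3078, 0.053]
tool_rot: [-3.141, 0.002, -0.17]
force: [-5.0, 0.8, 2.5]
grip_width: 0.0365
```

Request:
arm_command:
  targets:
    - [0.1,0,0.8,0,0,0]
    - [0.1,0,0.8,0,0,0]

```text
clock: 9.1
position: [0.6014, 0.3078, 0.0513]
tool_rot: [-3.141, 0.003, -0.17]
force: [-4.8, 1.3, 2.9]
grip_width: 0.0364
```

Request:
arm_command:
  targets:
    - [0.1,0,0.8,0,0,0]
    - [0.1,0,0.8,0,0,0]

```text
clock: 9.3
position: [0.6014, 0.3078, 0.0495]
tool_rot: [-3.141, 0.003, -0.17]
force: [-4.8, -0.1, 6.1]
grip_width: 0.036
```

Request:
arm_command:
  targets:
    - [0.1,0,0.7,0,0,0]
    - [0.1,0,0.7,0,0,0]

```text
clock: 9.5
position: [0.6015, 0.3079, 0.0492]
tool_rot: [-3.141, 0.004, -0.17]
force: [-10.6, -0.6, 18.6]
grip_width: 0.0362
```

Request:
arm_command:
  targets:
    - [0.1,0,0.7,0,0,0]
    - [0.1,0,0.7,0,0,0]

```text
clock: 9.7
position: [0.6015, 0.3079, 0.0493]
tool_rot: [-3.14, 0.004, -0.17]
force: [-10.1, -1.1, 14.1]
grip_width: 0.0363
```

Run:
```python
from h import *
togo([.6025,.3066,.0493],-9.8);print(np.round(bot.observe()['moment'],2))
a=np.radians(80.2);C=np.array([.6028,.3064,0]);ys=np.array([np.cos(a),np.sin(a),0]);xs=np.array([np.sin(a),-np.cos(a),0])
g=bot.grab_frame("side");P=cloud(g)-C;X=np.stack([P@xs,P@ys,P[...,2]],-1)*1000
m=(X[...,1]>56)&(X[...,1]<66)&(X[...,2]>38)&(X[...,2]<62)&(abs(X[...,0])<12);Y=X[m];print(len(Y),Y.mean(0).round(1),Y.min(0).round(1),Y.max(0).round(1))
b=cv2.resize(g['color'][160:245,275:365],None,fx=6,fy=6,interpolation=2);cv2.imwrite('pics/m5.png',b[:,:,::-1])
```

```text
pos [0.6015 0.3079 0.0493] rpy [-179.93    0.24   -9.74] F [-10.1  -1.1  14.1] w 0.0363
shift mm [ 1.2  1.1 -0. ] turn deg [-0.07  0.24  0.06]
[-0.23  2.19 -0.04]
23 [-2.7 60.3 50.7] [-7.1 56.3 45.3] [ 2.2 63.5 54.8]
```

View pics/m5.png

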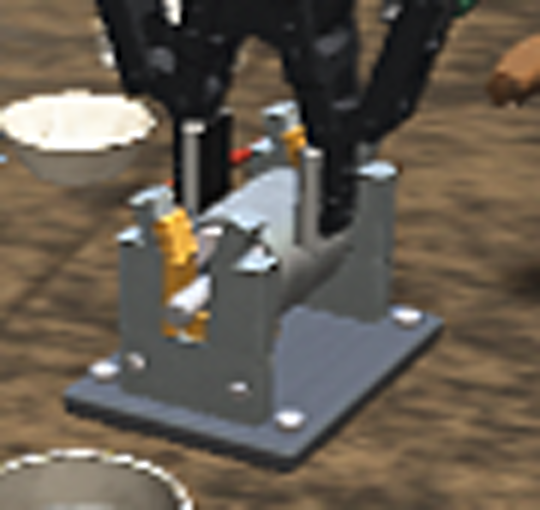

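The axle end at (188,300) lies low in the slot, just above the brass saddle at (195,328), and the measured axle height is about 50.5 mm. The force rose sharply at TCP z = 49.3 mm. One more slight press, easing off in x, should confirm a rigid stop.

Request:
arm_command:
  targets:
    - [-0.4,0,0.7,0,0,0]
    - [-0.2,0,0.8,0,0,0]

```text
clock: 9.95
position: [0.6015, 0.3079, 0.0493]
tool_rot: [-3.14, 0.003, -0.17]
force: [-8.7, -2.4, 14.0]
grip_width: 0.0364
```

Request:
arm_command:
  targets:
    - [-0.1,0,0.9,0,0,0]
    - [0,0,0.9,0,0,0]

```text
clock: 10.15
position: [0.6016, 0.3079, 0.0492]
tool_rot: [-3.139, 0.003, -0.17]
force: [-11.5, -1.9, 17.9]
grip_width: 0.0365
```

Run:
```python
from h import *
togo([.6025,.3066,.0493],-9.8);print(np.round(bot.observe()['moment'],2))
```

```text
pos [0.6016 0.3079 0.0492] rpy [-179.84    0.19   -9.76] F [-11.5  -1.9  17.9] w 0.0365
shift mm [ 1.2  1.1 -0.1] turn deg [-0.16  0.19  0.04]
[-0.36  2.53  0.  ]
```

Rigid stop. Before trusting it, I'll make sure it isn't the fingertips (about z 32 mm) on the cross rods.

Run:
```python
from h import *
a=np.radians(80.2);C=np.array([.6028,.3064,0]);ys=np.array([np.cos(a),np.sin(a),0]);xs=np.array([np.sin(a),-np.cos(a),0])
for n in("top0","side0"):
    f=dict(np.load(n+".npz"));P=cloud(f)-C;X=np.stack([P@xs,P@ys,P[...,2]],-1)*1000
    m=(abs(X[...,1])<34)&(abs(X[...,0])<44)&(X[...,2]>0);hsv=cv2.cvtColor(f["color"],cv2.COLOR_RGB2HSV)
    Y=X[m];V=hsv[m][:,2];br=V>150
    print(n,"bright",br.sum())
    for x in range(-44,44,4):
        s=(Y[:,0]>=x)&(Y[:,0]<x+4)
        print(x,s.sum(),"z med/max",np.median(Y[s,2]).round(0),Y[s,2].max().round(0),"V",np.median(V[s])) if s.any() else 0
f=dict(np.load("side0.npz"));P=cloud(f)-C;X=np.stack([P@xs,P@ys,P[...,2]],-1)*1000;h=cv2.cvtColor(f["color"],cv2.COLOR_RGB2HSV)
m=(h[...,0]>15)&(h[...,0]<30)&(h[...,1]>150)&(abs(X[...,1]-46)<9)&(abs(X[...,0])<14)
Y=X[m];print("brass left: x<0 part",Y[Y[:,0]<1].round(0).tolist())
```

```text
top0 bright 384
-44 58 z med/max 9.0 13.0 V 125.5
-40 54 z med/max 10.0 15.0 V 137.0
-36 54 z med/max 10.0 15.0 V 137.0
-32 53 z med/max 10.0 15.0 V 136.0
-28 53 z med/max 10.0 14.0 V 136.0
-24 54 z med/max 10.0 15.0 V 136.0
-20 56 z med/max 10.0 16.0 V 136.0
-16 52 z med/max 10.0 15.0 V 136.5
-12 54 z med/max 10.0 15.0 V 136.0
-8 66 z med/max 10.0 30.0 V 138.0
-4 85 z med/max 27.0 31.0 V 212.0
0 51 z med/max 27.0 30.0 V 235.0
4 13 z med/max 12.0 25.0 V 216.0
8 52 z med/max 10.0 17.0 V 171.0
12 76 z med/max 11.0 29.0 V 145.0
16 73 z med/max 25.0 32.0 V 227.0
20 30 z med/max 25.0 28.0 V 235.0
24 33 z med/max 10.0 14.0 V 207.0
28 53 z med/max 10.0 14.0 V 146.0
32 50 z med/max 10.0 14.0 V 138.0
36 54 z med/max 10.0 14.0 V 138.0
40 47 z med/max 9.0 15.0 V 133.0
side0 bright 14
-44 48 z med/max 8.0 11.0 V 120.5
-40 30 z med/max 10.0 11.0 V 126.5
-36 26 z med/max 9.0 10.0 V 127.0
-32 27 z med/max 10.0 11.0 V 126.0
-28 29 z med/max 9.0 11.0 V 123.0
-24 23 z med/max 10.0 11.0 V 126.0
-20 24 z med/max 9.0 10.0 V 124.0
-16 20 z med/max 9.0 10.0 V 124.0
-12 16 z med/max 9.0 11.0 V 124.0
-8 14 z med/max 10.0 26.0 V 125.5
-4 30 z med/max 22.0 28.0 V 126.0
0 12 z med/max 18.0 27.0 V 183.0
4 6 z med/max 10.0 27.0 V 123.0
20 1 z med/max 24.0 24.0 V 158.0
36 2 z med/max 9.0 10.0 V 120.0
40 1 z med/max 9.0 9.0 V 134.0
brass left: x<0 part [[-2.0, 50.0, 45.0], [1.0, 50.0, 42.0], [-2.0, 51.0, 44.0], [-3.0, 49.0, 43.0], [-3.0, 52.0, 42.0], [-4.0, 50.0, 41.0], [-0.0, 52.0, 39.0], [-3.0, 52.0, 40.0], [-4.0, 50.0, 39.0]]
```

Rods: top z ≈ 27 mm, while the fingertips should be at about 32 mm. The saddle top shows at about 44–45 mm in the first side view, which would mean an axle height of 49–50. To settle it, I'll release, regrip 4 mm higher and press again: if the fingers had bottomed out, the drum would go deeper.

Request:
arm_command:
  targets:
    - [0,0,0,0,0,0]
    - [0,0,-0.3,0,0,0]
    - [0,0,0,0,0,0]

```text
clock: 10.45
position: [0.6014, 0.3079, 0.0495]
tool_rot: [-3.139, 0.004, -0.171]
force: [-4.3, 2.2, 2.5]
grip_width: 0.0364
```

Request:
arm_command:
  targets:
    - [0,0,0,0,0,0]
    - [0,0,0,0,0,0]
    - [0,0,0,0,0,0]
    - [0,0,0,0,0,0]
  grip: 70

```text
clock: 10.85
position: [0.6034, 0.3071, 0.0499]
tool_rot: [-3.138, 0.0, -0.171]
force: [0.1, 0.7, -0.1]
grip_width: 0.0595
```

Run:
```python
from h import *
togo([.6028,.3066,.0535],-9.8);print(np.round(bot.observe()['moment'],2))
```

```text
pos [0.6034 0.3071 0.0499] rpy [-1.7981e+02  1.0000e-02 -9.8100e+00] F [ 0.1  0.7 -0.1] w 0.0595
shift mm [-0.5  0.6 -3.6] turn deg [-0.19  0.01 -0.01]
[0.02 0.01 0.  ]
```

Request:
arm_command:
  targets:
    - [-0.9,0,-2,-0.2,0,0]
    - [-0.9,0,-2,0,0,0]
    - [0,0,0,0,0,0]

```text
clock: 11.15
position: [0.6018, 0.3073, 0.0544]
tool_rot: [3.141, -0.0, -0.171]
force: [-0.4, -0.1, 0.5]
grip_width: 0.0596
```

Request:
arm_command:
  targets:
    - [0,0,0,0,0,0]
    - [0,0,0,0,0,0]
    - [0,0,0,0,0,0]
    - [0,0,0,0,0,0]
    - [0,0,0,0,0,0]
  grip: 0
  grip_force: 80

```text
clock: 11.65
position: [0.6013, 0.3075, 0.0552]
tool_rot: [3.141, 0.0, -0.171]
force: [-0.8, -0.1, -0.4]
grip_width: 0.0299
```

Request:
arm_command:
  targets:
    - [0,0,0.7,0,0,0]
    - [0,0,0.7,0,0,0]

```text
clock: 11.85
position: [0.6015, 0.3076, 0.0549]
tool_rot: [-3.141, 0.0, -0.171]
force: [-6.8, -2.6, 17.2]
grip_width: 0.0299
```

Regripped 5.6 mm higher, the drum doesn't budge under 17 N, so the stop is the saddles and not the fingers. I'll unload, release and retreat.

Request:
arm_command:
  targets:
    - [0,0,-0.3,0,0,0]
    - [0,0,0,0,0,0]

```text
clock: 12.05
position: [0.6018, 0.3075, 0.0566]
tool_rot: [-3.141, -0.0, -0.171]
force: [-5.4, -2.3, 20.4]
grip_width: 0.0276
```

Request:
arm_command:
  targets:
    - [0,0,0,0,0,0]
    - [0,0,0,0,0,0]
    - [0,0,0,0,0,0]
    - [0,0,0,0,0,0]
    - [0,0,0,0,0,0]
  grip: 85

```text
clock: 12.55
position: [0.6024, 0.3077, 0.0568]
tool_rot: [-3.14, -0.001, -0.172]
force: [-0.7, -0.0, 0.0]
grip_width: 0.0726
```

Request:
arm_command:
  targets:
    - [0,0,-10,0,0,0]
    - [0,0,-20,0,0,0]
    - [0,0,-25,0,0,0]
    - [0,0,-25,0,0,0]
    - [0,0,-25,0,0,0]
    - [0,0,0,0,0,0]
    - [0,0,0,0,0,0]

```text
clock: 13.25
position: [0.6021, 0.3071, 0.1688]
tool_rot: [-3.14, -0.001, -0.172]
force: [0.7, 0.0, -0.6]
grip_width: 0.0723
```

Run:
```python
from h import *
s=bot.observe();print(s["clock"],s["position"],np.round(s["force"],1),s["grip_width"])
a=np.radians(80.2);C=np.array([.6028,.3064,0]);ys=np.array([np.cos(a),np.sin(a),0]);xs=np.array([np.sin(a),-np.cos(a),0])
g=bot.grab_frame("side");P=cloud(g)-C;X=np.stack([P@xs,P@ys,P[...,2]],-1)*1000
m=(X[...,1]>56)&(X[...,1]<66)&(X[...,2]>38)&(X[...,2]<62)&(abs(X[...,0])<12);Y=X[m];print("left end",len(Y),Y.mean(0).round(1),Y.min(0).round(1),Y.max(0).round(1))
m=(abs(X[...,1])<25)&(X[...,2]>60)&(X[...,2]<80)&(abs(X[...,0])<18);Y=X[m]
print("felt top slope",len(Y),[(y,np.percentile(Y[abs(Y[:,1]-y)<6,2],95).round(1)) for y in(-18,-6,6,18) if (abs(Y[:,1]-y)<6).sum()>5])
b=cv2.resize(g['color'][160:245,270:360],None,fx=6,fy=6,interpolation=2);cv2.imwrite('pics/m6.png',b[:,:,::-1])
```

```text
13.25 [0.60210825 0.30710465 0.16878964] [ 0.7  0.  -0.6] 0.0722960363838005
left end 22 [-2.5 60.7 50.9] [-7.  56.1 45.3] [ 2.3 63.2 55.7]
felt top slope 135 [(-18, np.float64(71.5)), (-6, np.float64(71.4)), (6, np.float64(71.7)), (18, np.float64(71.3))]
```

View pics/m6.png

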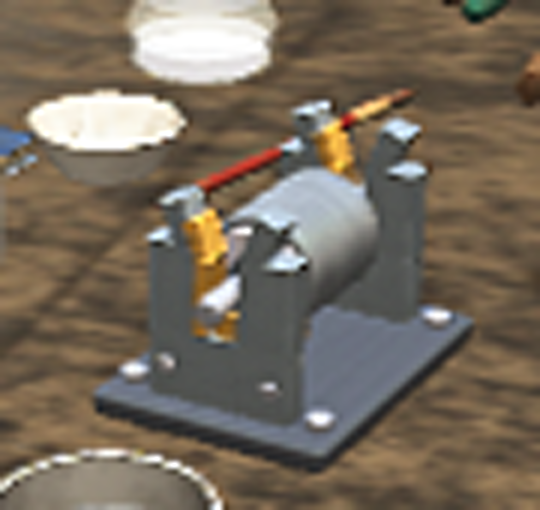

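The drum lies level in the slots: felt top 71.3–71.7 mm along its whole length, so the axle is at about 50 mm, with the end at (218,298) just above the brass at (215,325). One last doubt is that the felt's underside (about 28 mm) could be resting on a cross rod. I'll triangulate the rods and the saddle from the first pictures.

Run:
```python
from h import *
a=np.radians(80.2);C=np.array([.6028,.3064,0]);ys=np.array([np.cos(a),np.sin(a),0]);xs=np.array([np.sin(a),-np.cos(a),0])
f=dict(np.load("top0.npz"));g=dict(np.load("side0.npz"))
S=lambda X:np.array([(X-C)@xs,(X-C)@ys,X[2]])*1000
V=f["color"].max(2);P=cloud(f)
for u in(328,338,348):
    print("col",u)
    for v in range(176,200):
        X=P[v,u];print(v,V[v,u],S(X).round(0),"ray x_s at z15:",S(ray(f,u,v,.015))[0].round(0),"z25",S(ray(f,u,v,.025))[0].round(0)) if V[v,u]>160 else 0
Q=cloud(g)
print("side rod pixels")
for v in range(200,216):
    for u in range(318,334):
        if g["color"][v,u].min()>150: print((u,v),S(Q[v,u]).round(0).tolist(),end=" ")
print("\nsaddle brass, side, col: ")
h=cv2.cvtColor(g["color"],cv2.COLOR_RGB2HSV)
for v in range(206,220): print(v,[(u,int(h[v,u,2]),S(Q[v,u]).round(0).astype(int).tolist()) for u in range(306,312) if 12<h[v,u,0]<32 and h[v,u,1]>110])
```

```text
col 328
178 163 [29. 22. 10.] ray x_s at z15: 28.0 z25 26.0
179 207 [26. 22. 13.] ray x_s at z15: 26.0 z25 24.0
180 234 [21. 21. 28.] ray x_s at z15: 23.0 z25 21.0
181 239 [18. 21. 28.] ray x_s at z15: 21.0 z25 19.0
182 221 [17. 21. 24.] ray x_s at z15: 19.0 z25 17.0
183 176 [15. 21. 22.] ray x_s at z15: 17.0 z25 15.0
187 196 [ 8. 19. 12.] ray x_s at z15: 8.0 z25 6.0
188 228 [ 3. 19. 27.] ray x_s at z15: 5.0 z25 4.0
189 237 [ 1. 19. 29.] ray x_s at z15: 3.0 z25 1.0
190 229 [-1. 18. 26.] ray x_s at z15: 1.0 z25 -1.0
191 203 [-4. 18. 29.] ray x_s at z15: -1.0 z25 -3.0
col 338
180 174 [28. -1.  9.] ray x_s at z15: 27.0 z25 25.0
181 216 [25. -1. 12.] ray x_s at z15: 24.0 z25 22.0
182 234 [20. -1. 26.] ray x_s at z15: 22.0 z25 20.0
183 233 [17. -1. 28.] ray x_s at z15: 20.0 z25 18.0
184 207 [16. -2. 22.] ray x_s at z15: 18.0 z25 16.0
185 161 [16. -2. 11.] ray x_s at z15: 15.0 z25 13.0
188 186 [10. -3.  9.] ray x_s at z15: 9.0 z25 7.0
189 221 [ 5. -3. 22.] ray x_s at z15: 6.0 z25 5.0
190 237 [ 2. -4. 29.] ray x_s at z15: 4.0 z25 2.0
191 238 [-1. -4. 30.] ray x_s at z15: 2.0 z25 0.0
192 225
[... 1807 characters left out ...]
, (307, 130, [3, 43, 50])]
209 [(306, 132, [2, 48, 50]), (307, 127, [2, 44, 49])]
210 [(306, 129, [3, 46, 47]), (307, 181, [3, 43, 46]), (308, 229, [2, 40, 45])]
211 [(306, 197, [2, 49, 46]), (307, 255, [1, 45, 45]), (308, 255, [-1, 46, 46]), (309, 166, [-2, 43, 45])]
212 [(306, 241, [1, 50, 44]), (307, 255, [-2, 50, 45]), (308, 255, [-3, 48, 45]), (309, 165, [-4, 46, 44])]
213 [(306, 122, [1, 50, 42]), (307, 121, [-2, 51, 44]), (308, 114, [-3, 49, 43])]
214 [(306, 131, [1, 49, 40]), (307, 134, [-3, 52, 42]), (308, 126, [-4, 50, 41])]
215 [(306, 138, [0, 52, 39]), (307, 139, [-3, 52, 40]), (308, 131, [-4, 50, 39])]
216 [(307, 162, [-2, 51, 37]), (308, 143, [-3, 49, 37])]
217 []
218 []
219 []
```

The lit saddle top measures about 45 mm, so home is an axle height of 50 mm. That matches the felt stop (49.9), and the rod tops (about 26–27 mm) stay just below the felt. The drum is home. I'll make a quick check of the bystanders and hand in.

Run:
```python
from h import *
g0=np.load("side0.npz")["color"];g=bot.grab_frame("side")["color"]
d=cv2.absdiff(g0,g).max(2)
for n,(u0,u1,v0,v1) in dict(tin=(262,312,232,278),matchbox=(316,348,243,272),stone=(348,366,256,276),rest=(380,412,240,254)).items(): print(n,(d[v0:v1,u0:u1]>40).mean().round(3))
print(bot.job_done())
```

```text
tin 0.0
matchbox 0.0
stone 0.0
rest 0.134
the job is handed in; nothing more can be done
None
```

The drum is seated in the bearing stand with both axle ends on the brass saddles, released, and the job is handed in at about 13 s of the 54 s allowed. I lifted it off the rest, lowered both ends in together and pressed through the spring pads until a rigid stop.

- **Depth:** The stop came at an axle height of about 50 mm. That matches the saddle tops at about 45 mm in the first side picture.
- **Force:** The highest wrist reading I saw while pressing was about 20 N, during the second release. Allowing for the drum's weight and pad friction, I estimate no more than about 20 N on the saddles.
- **Not the fingers:** I regripped about 5 mm higher and pressed again. The drum did not go deeper, so the stop was not the fingertips on the stand.
- **Level:** The felt top is at 71.3–71.7 mm along its whole length. The wrist moment was close to balanced between the two ends. I could only see the left end directly; the right end is inferred from these.
- **Surroundings:** The tin, matchbox and stone show no change in the before-and-after pictures. The rest region differs, as expected with the drum gone. I did not check the oil vial; it was not near the path.

Two readings disagreed with what I expected, with no sign of harm:
- **Jaw opening:** It read 36 mm on the 44 mm felt, which I take as the felt compressing.
- **Sideways force:** It grew to about 11 N while pressing, and I did not explain that fully.

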